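# Level the porch balance

### The job

The cup of thumb screws on the grey two-pan balance weighs 300 g. Stand the 200 g weight (blue knob) and the 100 g weight (yellow knob) upright, side by side, on the empty pan, and let go, so that the beam comes to rest level. The smallest weight (50 g, white knob) and the largest (500 g, red knob) are not needed.

Things in the scene. Friction and masses are not known exactly. Their poses are not given: they have to be found in the camera images.
- w200_mid (a point): 200 g weight: upright steel cylinder 30 mm in diameter, 32 mm high, with a blue knob (22 mm in diameter) on a short neck, 46 mm high in all. Point: on its axis, half-way up (23 mm above its foot); z up its axis. Grasp the body from above at any yaw. The four weights stand on a cork mat in any order, at the corners of a 120 mm square, at least 85 mm apart.
- w100_mid (a point): 100 g weight: upright steel cylinder 24 mm in diameter, 25 mm high, with a yellow knob (17 mm in diameter) on a short neck, 37 mm high in all. Point: on its axis, half-way up (18.5 mm above its foot); z up its axis. Grasp the body from above at any yaw. The other two: 50 g (white knob, 19 mm wide, 30 mm high), 500 g (red knob, 40 mm wide, 64 mm high).
- pan_empty_top (a point): centre of the top face of the empty pan, a flat rimless steel disc 130 mm in diameter that stays horizontal, about 113 mm above the table at the start. z is up; y points along the beam to the other pan, 260 mm away, with the cup (60 mm wide, 50 high) on it. A pointer and index plate stand half-way between, 143 mm above the table.
- beam (a joint): tilt of the beam in rad: 0 level, -0.1 stop with the cup's pan down (the start: empty pan 13 mm above level), +0.1 the other stop. It stays at -0.1 with only one of the two weights on; with both the pan sinks slowly to level and rests within 2 s near 0. Pressed with a few N the pan gives way. An error of 50 g drives it to a stop.

How it is judged:
At the end, for the whole second after the job is handed in: The 200 g and 100 g weights both stand upright (within 10 degrees) directly on the pan that was empty, their centres within 60 mm of its centre, and the beam is at rest, level within 0.035 rad (2 degrees) (value of joint beam between -0.035 and 0.035 rad and velocity of joint beam between -0.05 and 0.05 rad/s and horizontal distance between each of w200_mid, w100_mid and pan_empty_top below 0.06 m and z of w200_mid in the frame of pan_empty_top between 0.017 and 0.029 m and angle between each of w200_mid, w100_mid's own z axis and vertical below 0.17 rad and z of w100_mid in the frame of pan_empty_top between 0.0125 and 0.0245 m); the robot touches nothing.
It also fails if it takes over 61 s, if anything falls off the work surface, if the arm or the gripper's body presses on something with over 40 N, if the wrist force passes 120 N, or if a joint passes its speed limit or range.

### The arm

A 6-joint arm with a two-finger parallel gripper is mounted at the origin on the work surface. World frame = base frame: x ahead of the robot, y to its left, z up, the work surface at z = 0. Lengths are in m, angles in rad, forces in N, time in s.
With the tool pointing down it reaches from about 0.25 to 0.8 m from the base axis. Payload 3.9 kg.
Tool frame: the origin (TCP) lies at the very end of the fingers, on their centre line; the grasp point (between the pads) lies 19 mm behind it (tcp_to_grasp is the z of the grasp point in the tool frame, in m); z points along the fingers, y is the direction in which the jaws open and shut (so a half turn about z gives the same grasp; the last joint's range is limited). The gripper opens to 85 mm and grips with 20 to 120 N. Pads are 22 mm wide; open, the fingers measure 114 mm over their backs; the gripper's body (76 mm by 85 mm) begins 54 mm behind the grasp point. The pads swing forward as they close: fully open they stand 13 mm farther back than shut.
Start: joints at [-1.11, 0.26, -0.138, 1.173, 0, 1.571], TCP at [0.233, -0.47, 0.231] pointing down, gripper open.
Joint ranges: [-2.78, 2.78], [-0.83, 1.72], [-1.28, 1.37], [-1.9, 2.12], [-1.57, 1.48], [-3.14, 3.14]. Speed limits (rad/s): [2.57, 2.57, 3.14, 3.14, 3.14, 3.14].

### API

Orientations are given as [roll, pitch, yaw] about the fixed x, y, z axes, in that order (R = Rz(yaw) Ry(pitch) Rx(roll)).
In Python, from cell import * gives the robot as it stands.
- The arm moves only by the tool jog_arm, never from a script. Its argument "plan" is a list of rows, each a list of 7 numbers: the turn, a rotation vector about the tool's x, y, z in degrees, then the shift along the tool's x, y, z in mm, then the opening, from 0 (shut) to 1 (fully open). A call has exactly 10 rows; each row is the pose to reach, as a shift and turn from the pose measured when the call began, along the tool's axes at that moment; what a row does not reach only later rows make up. A row lasts 1/10 s, in which the tool goes at most 50 mm and 8.59 degrees, less where a joint would pass 70% of its speed; a pose out of reach is approached as far as the arm can. A call with a gripper value outside its range is refused whole. The fingers move at their own pace and stop on an object; "squeeze" is the grip in N (left out, the last holds). Time passes only in rows, so rows that repeat a pose let the fingers close, or fill a call up. It gives the time, the measured TCP pose, the force and the opening at its end, in the units of the state.
- get_state(): the state, without advancing time (a new reading comes with each control period).
- grab_frame(name): name is "scene" or "top" or "wrist"; returns (picture, depth): 384x512x3 uint8, red, green, blue; 384x512 float32, m along the optical axis (not along the pixel's ray), 0 where there is no reading.
- camera_info(name): a dict with "intrinsics" (3x3 intrinsics, pixels), "R" (3x3) and "t" (3): a world point X has camera coordinates R X + t. Camera axes: x right, y down, z forward; pixel columns grow to the right and rows downward; lengths in m; the calibration is good to about 2 mm. The wrist camera is an equidistant fisheye: a pixel r from the principal point sees the ray r / f radians off the axis. A picture is of the moment at which its call begins: read the wrist's pose just before it. camera_info takes no time and is no camera call; for the wrist camera it gives the pose at the moment of the call.
- hand_in(): hands the job in, once; it reports no verdict.
The state is a dict: "t": time; "q": joint angles; "joint_vel": joint speeds; "joint_efforts": joint torques, N m; "eef_pos": TCP position; "tcp_rot": TCP orientation; "ft_force": force on the tool from outside, world axes, zero at the start; "ft_torque": the same for the moment, N m; "gripper_width": finger opening in m.
Only numpy, scipy, OpenCV 4.12 (cv2) and the standard library are available. Lean on these libraries where they do the work, as an engineer would, in place of code of your own. Each camera call takes 0.05 s, during which the arm holds its last target.

## Working session

There is one attempt and no reset: what is moved stays moved. The work goes in short steps, Python scripts to look and compute and a tool call to move; the robot and the scene stay as the last step left them, time stands still between calls to the robot, and variables do not carry over. Pictures are saved under pics/ and viewed, and the job is handed in when it is done.

Besides the shell and the picture viewer there is one more tool, called in YAML: its name, and indented under it one key for each argument. jog_arm: Moves the arm, as the interface text tells. Its arguments: {"type":"object","properties":{"plan":{"type":"array","items":{"type":"array","items":{"type":"number"}}},"squeeze":{"type":"number"}},"required":["plan"]}

```bash
ls; mkdir -p pics; python3 - <<'E'
from cell import *
import cv2,numpy as np
s=get_state(); print({k:np.round(v,3) for k,v in s.items()})
for n in ["scene","top"]:
    p,d=grab_frame(n); cv2.imwrite(f"pics/{n}0.png",p[:,:,::-1]); np.savez(f"pics/{n}0.npz",p=p,d=d)
    c=camera_info(n); print(n,c)
E
```

```text
pics
{'t': np.float64(0.0), 'q': array([-1.11 ,  0.261, -0.139,  1.173,  0.   ,  1.571]), 'joint_vel': array([ 0.001, -0.002, -0.   , -0.001, -0.   , -0.001]), 'joint_efforts': array([ 1.0000e-03, -4.0568e+01,  2.5392e+01,  1.9000e-02,  0.0000e+00,
       -0.0000e+00]), 'eef_pos': array([ 0.233, -0.47 ,  0.23 ]), 'tcp_rot': array([-3.14 , -0.   ,  0.461]), 'ft_force': array([-0.241, -0.595, -0.405]), 'ft_torque': array([-0.05 ,  0.007,  0.063]), 'gripper_width': np.float64(0.086)}
scene {'intrinsics': array([[393.90210771,   0.        , 249.82763888],
       [  0.        , 393.90210771, 190.22814624],
       [  0.        ,   0.        ,   1.        ]]), 'R': array([[ 0.60436816,  0.79666101,  0.00838807],
       [ 0.52767514, -0.39237585, -0.75339243],
       [-0.5969071 ,  0.45975257, -0.65751768]]), 't': array([-0.24471879, -0.24760857,  1.19931157])}
top {'intrinsics': array([[352.69395449,   0.        , 255.66214922],
       [  0.        , 352.69395449, 203.45015847],
       [  0.        ,   0.        ,   1.        ]]), 'R': array([[ 0.0020728 , -0.99998028, -0.00592886],
       [-0.98969234, -0.00120242, -0.14320486],
       [ 0.14319491,  0.00616458, -0.98967531]]), 't': array([-0.06726625,  0.54637845,  0.74487953])}
```

View pics/scene0.png

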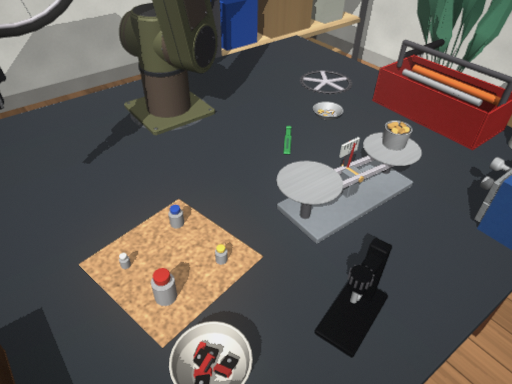

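View pics/top0.png

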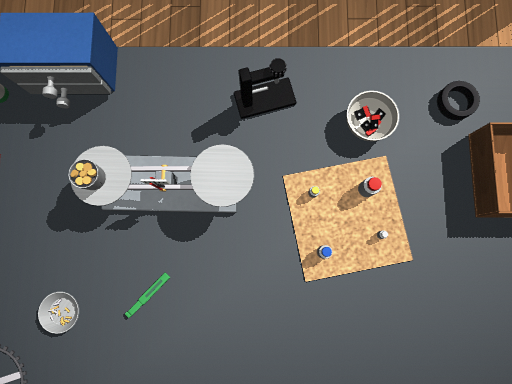

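In the scene view, blue is at (176,215), yellow at (221,252), red at (163,285), white at (124,260) and the empty pan at (310,182). In the top view, blue is at (326,252), yellow at (315,190) and the empty pan at (222,175), with the cup's pan at (100,175).

```bash
cat > h.py <<'E'
import numpy as np, cv2
def ray(c,u,v):
    K=c["intrinsics"];R=c["R"];t=c["t"]
    d=R.T@np.array([(u-K[0,2])/K[0,0],(v-K[1,2])/K[1,1],1.]); return -R.T@t,d
def onz(c,u,v,z):
    o,d=ray(c,u,v); return o+d*(z-o[2])/d[2]
def tri(r):
    A=np.zeros((3,3));b=np.zeros(3)
    for o,d in r:
        d=d/np.linalg.norm(d);P=np.eye(3)-np.outer(d,d);A+=P;b+=P@o
    x=np.linalg.solve(A,b)
    return x,[np.linalg.norm((np.eye(3)-np.outer(d,d)/(d@d))@(x-o)) for o,d in r]
def blob(p,col,box):
    hsv=cv2.cvtColor(p,cv2.COLOR_RGB2HSV)
    lo,hi={'blue':((105,150,60),(130,255,255)),'yellow':((22,150,110),(34,255,255)),'red':((0,190,100),(4,255,255))}[col]
    m=cv2.inRange(hsv,lo,hi); mm=np.zeros_like(m);x0,y0,x1,y1=box;mm[y0:y1,x0:x1]=m[y0:y1,x0:x1]
    n,l,s,c=cv2.connectedComponentsWithStats(mm); i=1+np.argmax(s[1:,4]); return c[i],s[i]
def depthpt(c,d,u,v):
    o,r=ray(c,u,v); return o+r*d[int(round(v)),int(round(u))]
E
python3 - <<'E'
from cell import *
from h import *
np.set_printoptions(precision=4,suppress=True)
F={n:np.load(f"pics/{n}0.npz") for n in("scene","top")};C={n:camera_info(n) for n in F}
B={'blue':dict(scene=(160,195,195,235),top=(310,235,342,268)),'yellow':dict(scene=(205,238,238,270),top=(303,178,328,203)),'red':dict(scene=(145,262,182,310),top=(355,172,388,200))}
for k,z in dict(blue=.042,yellow=.034,red=.058).items():
    rs=[]
    for n in F:
        c,s=blob(F[n]['p'],k,B[k][n]); rs.append(ray(C[n],*c)); print(k,n,c,s,onz(C[n],*c,z),depthpt(C[n],F[n]['d'],*c))
    print(' tri',*tri(rs))
# mat and table heights
for u,v in [(345,215),(300,230),(270,300),(222,175),(205,175),(240,175),(222,160),(222,195),(320,290)]: print((u,v),depthpt(C['top'],F['top']['d'],u,v))
# pan points by depth
for n in F:
    d=F[n]['d'];K=C[n]["intrinsics"];vv,uu=np.mgrid[0:384,0:512]
    r=np.stack([(uu-K[0,2])/K[0,0],(vv-K[1,2])/K[1,1],np.ones_like(d)],-1)*d[...,None]
    W=(r-C[n]["t"])@C[n]["R"]
    m=((d>0)&(W[...,2]>.095)&(W[...,2]<.13)).astype(np.uint8)
    x0,y0,x1,y1={'scene':(265,150,350,212),'top':(180,135,262,218)}[n]
    mm=np.zeros_like(m);mm[y0:y1,x0:x1]=m[y0:y1,x0:x1]
    cs,_=cv2.findContours(mm,cv2.RETR_EXTERNAL,cv2.CHAIN_APPROX_NONE);c=max(cs,key=cv2.contourArea)
    z=np.median(W[...,2][mm>0]); P=np.array([onz(C[n],*p[0],z)[:2] for p in c],np.float32)
    hull=cv2.convexHull(P.reshape(-1,1,2)); e=cv2.fitEllipse(hull); print(n,'pan z',z,'circle',cv2.minEnclosingCircle(P),e)
E
```

```text
blue scene [174.629  208.9194] [170 205  10   9  62] [ 0.4385 -0.2198  0.042 ] [ 0.4442 -0.2222  0.0478]
blue top [326.2535 251.2676] [322 247  10  10  71] [ 0.4414 -0.2198  0.042 ] [ 0.4414 -0.2187  0.0474]
 tri [ 0.441 -0.22   0.044] [np.float64(0.000758428155142024), np.float64(0.0007584281551421284)]
yellow scene [221.28 247.72] [218 245   7   7  25] [ 0.5761 -0.1977  0.034 ] [ 0.5795 -0.1998  0.0386]
yellow top [314.     190.6429] [312 187   7   7  14] [ 0.5765 -0.1974  0.034 ] [ 0.575  -0.1961  0.042 ]
 tri [ 0.5763 -0.1976  0.0341] [np.float64(0.0002547413325604035), np.float64(0.00025474133256047325)]Traceback (most recent call last):
  File "<stdin>", line 9, in <module>
  File "h.py", line 17, in blob
    n,l,s,c=cv2.connectedComponentsWithStats(mm); i=1+np.argmax(s[1:,4]); return c[i],s[i]
                                                      ~~~~~~~~~^^^^^^^^^
    return _wrapfunc(a, 'argmax', axis=axis, out=out, **kwds)
    return bound(*args, **kwds)
ValueError: attempt to get argmax of an empty sequence
```

```bash
sed -i "s/((22,150,110)/((22,130,60)/; s/(0,190,100),(4,255,255)/(0,150,60),(9,255,255)/" h.py
python3 - <<'E'
from cell import *
from h import *
np.set_printoptions(precision=4,suppress=True)
F={n:np.load(f"pics/{n}0.npz") for n in("scene","top")};C={n:camera_info(n) for n in F}
hs=cv2.cvtColor(F['top']['p'],cv2.COLOR_RGB2HSV); print(hs[190,312:318].tolist(),hs[186,374].tolist())
B={'yellow':dict(scene=(205,238,238,270),top=(303,178,328,203)),'red':dict(scene=(145,262,182,310),top=(355,172,388,200))}
for k,z in dict(yellow=.034,red=.058).items():
    rs=[]
    for n in F:
        try:c,s=blob(F[n]['p'],k,B[k][n])
        except Exception: print('none',k,n);continue
        rs.append(ray(C[n],*c)); print(k,n,c,s,onz(C[n],*c,z))
    if len(rs)>1:print(' tri',*tri(rs))
for u,v in [(345,215),(300,230),(270,300),(222,175),(205,175),(240,175),(222,160),(222,195),(320,290)]: print((u,v),depthpt(C['top'],F['top']['d'],u,v))
for n in F:
    d=F[n]['d'];K=C[n]["intrinsics"];vv,uu=np.mgrid[0:384,0:512]
    r=np.stack([(uu-K[0,2])/K[0,0],(vv-K[1,2])/K[1,1],np.ones_like(d)],-1)*d[...,None]
    W=(r-C[n]["t"])@C[n]["R"]
    m=((d>0)&(W[...,2]>.095)&(W[...,2]<.13)).astype(np.uint8)
    for nm,(x0,y0,x1,y1) in {'scene':{'empty':(265,150,350,212),},'top':{'empty':(180,135,262,218)}}[n].items():
        mm=np.zeros_like(m);mm[y0:y1,x0:x1]=m[y0:y1,x0:x1]
        cs,_=cv2.findContours(mm,cv2.RETR_EXTERNAL,cv2.CHAIN_APPROX_NONE);c=max(cs,key=cv2.contourArea)
        z=np.median(W[...,2][mm>0]); P=np.array([onz(C[n],*p[0],z)[:2] for p in c],np.float32)
        hull=cv2.convexHull(P.reshape(-1,1,2)); print(n,'pan z',z,'circle',cv2.minEnclosingCircle(P),cv2.fitEllipse(hull))
# cup pan centre by z in .07-.10 / cup top
n='top'
sub=(W[...,2]>.075)&(W[...,2]<.1)&(uu>60)&(uu<135)&(vv>140)&(vv<210)
print('cuppan',W[sub].mean(0),sub.sum())
# tall things near
for (x0,y0,x1,y1),nm in [((130,150,190,210),'pointer'),((340,85,405,145),'bowl'),((235,55,300,120),'black')]:
    w=W[y0:y1,x0:x1].reshape(-1,3);i=w[:,2].argmax();print(nm,w[i],np.percentile(w[:,2],98))
E
```

```text
[[28, 158, 248], [30, 148, 250], [30, 145, 247], [30, 144, 246], [30, 144, 246], [30, 144, 247]] [1, 185, 236]
yellow scene [220.2951 247.8033] [216 244   9   9  61] [ 0.5751 -0.1993  0.034 ]
yellow top [314.8718 189.8718] [312 187   7   7  39] [ 0.5782 -0.1994  0.034 ]
 tri [ 0.5773 -0.1997  0.0364] [np.float64(0.0008361610319620208), np.float64(0.0008361610319619542)]
red scene [161.2034 276.0847] [153 268  17  17 236] [ 0.5848 -0.3243  0.058 ]
red top [374.5692 183.2538] [368 178  14  12 130] [ 0.5886 -0.3259  0.058 ]
 tri [ 0.5877 -0.3249  0.0617] [np.float64(0.0002936250378478956), np.float64(0.0002936250378479046)]
(345, 215) [ 0.5249 -0.2726  0.0037]
(300, 230) [ 0.4901 -0.1682  0.0034]
(270, 300) [ 0.333  -0.0988 -0.0007]
(222, 175) [0.594  0.0017 0.1141]
(205, 175) [0.5939 0.0363 0.1142]
(240, 175) [ 0.5947 -0.0347  0.1111]
(222, 160) [0.6258 0.0024 0.1126]
(222, 195) [0.5527 0.001  0.1147]
(320, 290) [ 0.3552 -0.2117 -0.0014]
scene pan z 0.11183596338607381 circle ((0.5949522852897644, -0.0003156401216983795), 0.06636103987693787) ((0.594918429851532, -0.0003648390993475914), (0.12892059981822968, 0.13215725123882294), 40.056983947753906)
top pan z 0.11252370794326425 circle ((0.5947484374046326, 0.0028620371595025063), 0.06484750658273697) ((0.5946182012557983, 0.003047150792554021), (0.12837809324264526, 0.1289493292570114), 138.3048553466797)
cuppan [0.5985 0.2501 0.0869] 2075
pointer [ 0.4342 -0.0712  0.815 ] 0.14090333637708344
bowl [ 0.4342 -0.0712  0.815 ] 0.0480702920632222
black [ 0.4342 -0.0712  0.815 ] 0.14371484466237608
```

The pan centre is about (0.595, 0.0015), z 0.113. Blue is at (0.441, -0.220) and yellow at (0.577, -0.199), and the mat top is at z≈0.003. I'm going above blue with yaw 0.

jog_arm:
  plan:
    - [0,0,3,30,-13,11,0.8]
    - [0,0,7,70,-31,26,0.8]
    - [0,0,11,115,-51,42,0.8]
    - [0,0,15,160,-71,60,0.8]
    - [0,0,19,205,-91,76,0.8]
    - [0,0,22,245,-108,91,0.8]
    - [0,0,25,275,-121,102,0.8]
    - [0,0,26.4,297,-131,110,0.8]
    - [0,0,26.4,297,-131,110,0.8]
    - [0,0,26.4,297,-131,110,0.8]
  squeeze: 40

```text
t: 1.1
eef_pos: [0.4405, -0.2197, 0.1203]
tcp_rot: [-3.14, 0.002, 0.002]
ft_force: [0.2, 0.1, 0.7]
gripper_width: 0.0684
```

```bash
python3 - <<'E'
from cell import *
from h import *
np.set_printoptions(precision=4,suppress=True)
s=get_state(); print(s['t'],s['eef_pos'],s['tcp_rot'],s['ft_force'],s['gripper_width'])
c=camera_info("wrist"); p,d=grab_frame("wrist"); cv2.imwrite("pics/w1.png",p[:,:,::-1]); np.savez("pics/w1.npz",p=p,d=d); np.savez("pics/w1c.npz",**c); print(c)
E
```

```text
1.1 [ 0.4405 -0.2197  0.1203] [-3.1399  0.0023  0.0017] [0.1666 0.1054 0.7245] 0.06835032889734392
{'intrinsics': array([[297.3186,   0.    , 253.9079],
       [  0.    , 297.3186, 191.9268],
       [  0.    ,   0.    ,   1.    ]]), 'R': array([[ 0.0014, -1.    , -0.0021],
       [-0.9492, -0.002 ,  0.3148],
       [-0.3148,  0.0016, -0.9492]]), 't': array([-0.2195,  0.4111,  0.4126])}
```

View pics/w1.png

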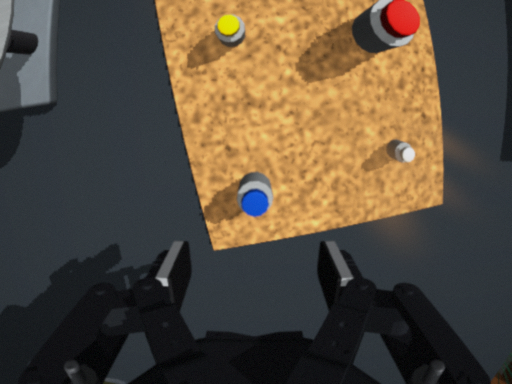

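The wrist view shows the blue knob at (255,202), midway between the fingers at about x=180 and x=330. Yellow is at (229,25). I'll cross-check with fisheye rays.

```bash
cat >> h.py <<'E'
def fray(c,u,v):
    K=c["intrinsics"];a=np.array([(u-K[0,2])/K[0,0],(v-K[1,2])/K[1,1]]);th=np.linalg.norm(a)
    d=np.r_[a/max(th,1e-9)*np.sin(th),np.cos(th)]; return -c["R"].T@c["t"],c["R"].T@d
def fonz(c,u,v,z):
    o,d=fray(c,u,v); return o+d*(z-o[2])/d[2]
E
python3 - <<'E'
from h import *
np.set_printoptions(precision=4,suppress=True)
p=np.load("pics/w1.npz")['p'];c=dict(np.load("pics/w1c.npz"))
for k,b,z in [('blue',(230,165,285,225),.046),('yellow',(205,5,255,55),.037)]:
    q,s=blob(p,k,b);print(k,q,s,fonz(c,*q,z))
E
```

```text
blue [254.5492 202.3284] [242 190  26  26 539] [ 0.4404 -0.2195  0.046 ]
yellow [227.6969  24.6425] [217  14  23  22 386] [ 0.5763 -0.1994  0.037 ]
```

jog_arm:
  plan:
    - [0,0,0,0,0,15,0.8]
    - [0,0,0,0,0,35,0.8]
    - [0,0,0,0,0,60,0.8]
    - [0,0,0,0,0,85,0.8]
    - [0,0,0,0,0,105,0.8]
    - [0,0,0,0,0,114,0.8]
    - [0,0,0,0,0,114,0.8]
    - [0,0,0,0,0,114,0.2]
    - [0,0,0,0,0,114,0.1]
    - [0,0,0,0,0,114,0.1]
  squeeze: 40

```text
t: 2.15
eef_pos: [0.4412, -0.2207, 0.008]
tcp_rot: [-3.141, -0.001, 0.0]
ft_force: [-0.9, -0.4, 3.8]
gripper_width: 0.0287
```

```bash
python3 - <<'E'
from cell import *
import cv2
p,d=grab_frame("wrist"); cv2.imwrite("pics/w2.png",p[:,:,::-1])
E
```

```text
(no output)
```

View pics/w2.png

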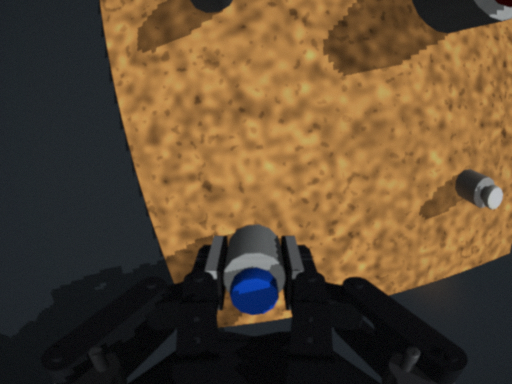

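The 200 g weight sits upright between the pads (knob at (255,290)). Lifting.

jog_arm:
  plan:
    - [0,0,0,0,0,-5,0.1]
    - [0,0,0,0,0,-18,0.1]
    - [0,0,0,0,0,-38,0.1]
    - [0,0,0,0,0,-62,0.1]
    - [0,0,0,0,0,-90,0.1]
    - [0,0,0,0,0,-118,0.1]
    - [0,0,0,0,0,-142,0.1]
    - [0,0,0,0,0,-158,0.1]
    - [0,0,0,0,0,-165,0.1]
    - [0,0,0,0,0,-165,0.1]
  squeeze: 40

```text
t: 3.2
eef_pos: [0.4416, -0.2209, 0.1738]
tcp_rot: [3.141, -0.002, 0.001]
ft_force: [0.0, 0.5, -2.2]
gripper_width: 0.029
```

```bash
python3 - <<'E'
from cell import *
import cv2
p,d=grab_frame("wrist"); cv2.imwrite("pics/w3.png",p[:,:,::-1]); s=get_state();print(s['eef_pos'],s['ft_force'],s['gripper_width'])
p,d=grab_frame("scene"); cv2.imwrite("pics/s3.png",cv2.resize(p[100:300,90:350,::-1],None,fx=3,fy=3)[:600])
E
```

```text
[ 0.44097639 -0.2206194   0.17282648] [-0.03986342 -0.3184461  -2.04263287] 0.02895408673946634
```

View pics/w3.png

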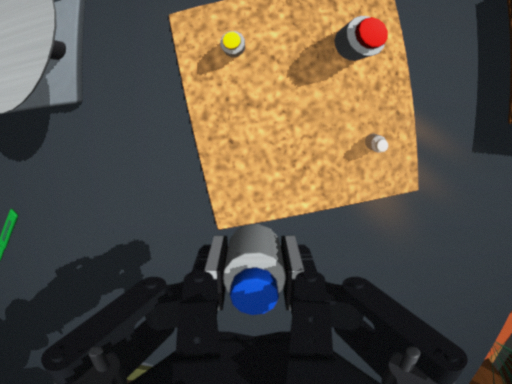

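View pics/s3.png

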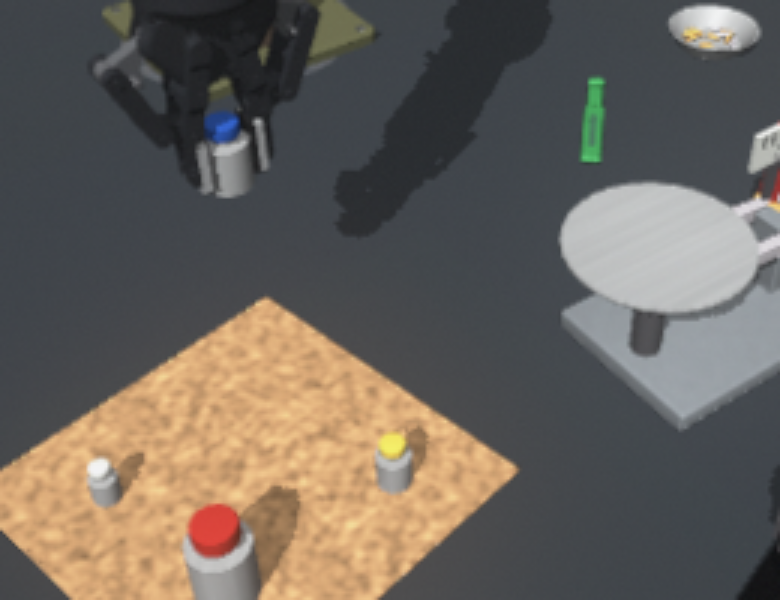

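jog_arm:
  plan:
    - [0,0,0,6,-11,0,0.1]
    - [0,0,0,19,-33,0,0.1]
    - [0,0,0,37,-65,0,0.1]
    - [0,0,0,57,-101,0,0.1]
    - [0,0,0,78,-138,0,0.1]
    - [0,0,0,97,-172,0,0.1]
    - [0,0,0,112,-198,0,0.1]
    - [0,0,0,122,-215,0,0.1]
    - [0,0,0,126,-222,0,0.1]
    - [0,0,0,126,-222,0,0.1]
  squeeze: 40

```text
t: 4.3
eef_pos: [0.5662, 0.002, 0.1712]
tcp_rot: [-3.14, 0.003, 0.004]
ft_force: [0.0, -0.6, -1.2]
gripper_width: 0.0291
```

jog_arm:
  plan:
    - [0,0,0,0,0,5,0.1]
    - [0,0,0,0,0,12,0.1]
    - [0,0,0,0,0,20,0.1]
    - [0,0,0,0,0,28,0.1]
    - [0,0,0,0,0,34,0.1]
    - [0,0,0,0,0,38,0.1]
    - [0,0,0,0,0,40,0.1]
    - [0,0,0,0,0,40,0.1]
    - [0,0,0,0,0,40,0.1]
    - [0,0,0,0,0,40,0.1]

```text
t: 5.3
eef_pos: [0.5664, 0.0021, 0.1316]
tcp_rot: [-3.14, 0.002, 0.004]
ft_force: [-0.1, 0.4, -1.4]
gripper_width: 0.0288
```

```bash
python3 - <<'E'
from cell import *
import cv2
s=get_state();print(s['eef_pos'],s['tcp_rot'],s['ft_force'],s['gripper_width'])
p,d=grab_frame("scene"); cv2.imwrite("pics/s4.png",cv2.resize(p[60:250,220:440,::-1],None,fx=3,fy=3)[:600])
E
```

```text
[0.56640736 0.00212367 0.13161018] [-3.14006376e+00  1.78021939e-03  3.69532740e-03] [-0.12129867  0.39585833 -1.37203844] 0.02883953821176141
```

View pics/s4.png

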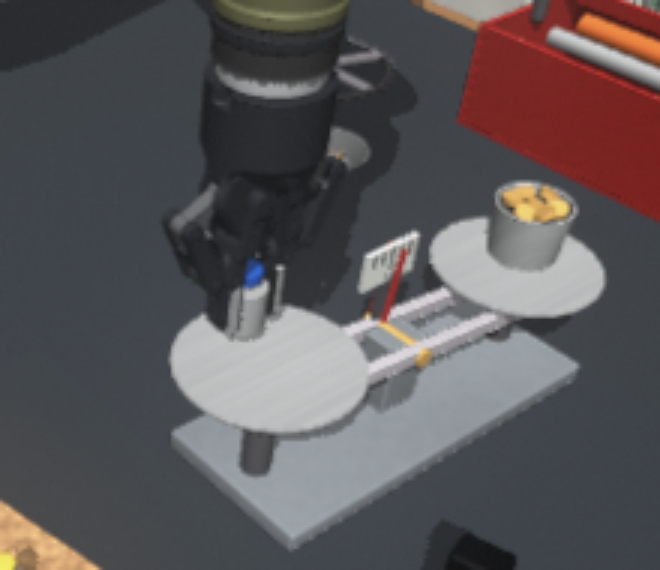

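The weight is upright just above the pan (crop (250,325)), with about 13 mm left to go.

jog_arm:
  plan:
    - [0,0,0,0,0,2,0.1]
    - [0,0,0,0,0,4,0.1]
    - [0,0,0,0,0,6,0.1]
    - [0,0,0,0,0,8,0.1]
    - [0,0,0,0,0,9,0.1]
    - [0,0,0,0,0,10,0.1]
    - [0,0,0,0,0,11,0.1]
    - [0,0,0,0,0,11.5,0.1]
    - [0,0,0,0,0,12,0.1]
    - [0,0,0,0,0,12,0.1]

```text
t: 6.35
eef_pos: [0.5664, 0.0021, 0.1195]
tcp_rot: [-3.14, 0.002, 0.004]
ft_force: [-0.3, -1.3, -0.9]
gripper_width: 0.0291
```

```bash
python3 - <<'E'
from cell import *
import cv2
s=get_state();print(s['eef_pos'],s['tcp_rot'],s['ft_force'],s['gripper_width'])
p,d=grab_frame("scene"); cv2.imwrite("pics/s5.png",cv2.resize(p[140:220,250:360,::-1],None,fx=7,fy=7,interpolation=2))
E
```

```text
[0.56635258 0.00212803 0.11954611] [-3.14007951e+00  1.86048716e-03  3.67380716e-03] [-0.31126357 -1.31618321 -0.93906592] 0.029069186498971146
```

View pics/s5.png

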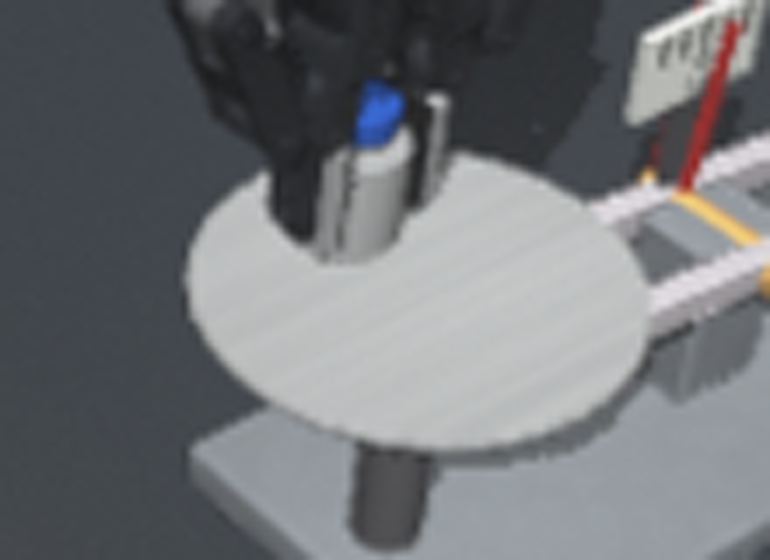

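jog_arm:
  plan:
    - [0,0,0,0,0,0.5,0.1]
    - [0,0,0,0,0,1,0.1]
    - [0,0,0,0,0,1.3,0.1]
    - [0,0,0,0,0,1.5,0.1]
    - [0,0,0,0,0,1.5,0.1]
    - [0,0,0,0,0,1.5,0.4]
    - [0,0,0,0,0,1.5,0.5]
    - [0,0,0,0,0,1.5,0.6]
    - [0,0,0,0,0,1.5,0.7]
    - [0,0,0,0,0,1.5,0.7]

```text
t: 7.4
eef_pos: [0.5665, 0.0021, 0.1182]
tcp_rot: [-3.14, 0.002, 0.004]
ft_force: [0.5, -0.7, 0.3]
gripper_width: 0.06
```

```bash
python3 - <<'E'
from cell import *
import cv2
s=get_state();print(s['eef_pos'],s['tcp_rot'],s['ft_force'],s['gripper_width'])
p,d=grab_frame("scene"); cv2.imwrite("pics/s6.png",cv2.resize(p[140:220,250:360,::-1],None,fx=7,fy=7,interpolation=2))
E
```

```text
[0.566475   0.00213629 0.11821358] [-3.14007729e+00  1.51987175e-03  3.67361431e-03] [ 0.54613473 -0.66895259  0.30454967] 0.059982231752454956
```

View pics/s6.png

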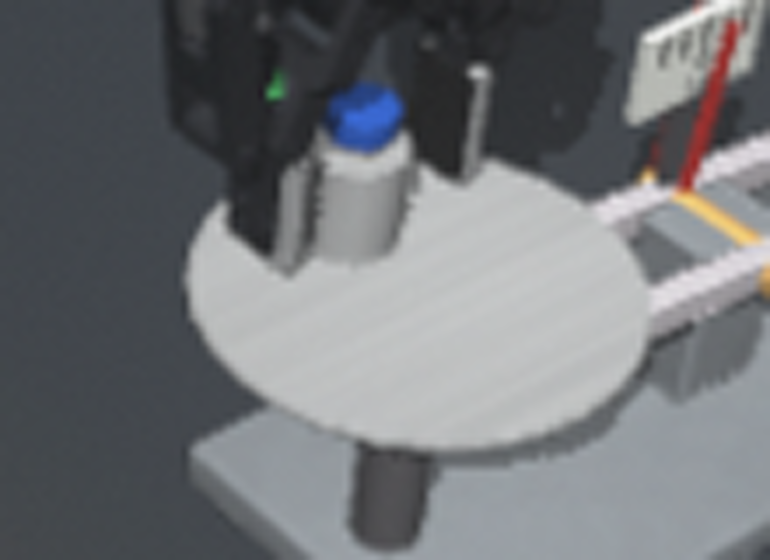

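The 200 g weight stands on the pan and the fingers are clear of it. Next I retreat up and move above yellow.

jog_arm:
  plan:
    - [0,0,0,0,0,-5,0.7]
    - [0,0,0,0,0,-15,0.7]
    - [0,0,0,0,0,-30,0.7]
    - [0,0,0,0,0,-48,0.7]
    - [0,0,0,0,0,-65,0.7]
    - [0,0,0,0,0,-78,0.7]
    - [0,0,0,0,0,-85,0.7]
    - [0,0,0,0,0,-85,0.7]
    - [0,0,0,0,0,-85,0.7]
    - [0,0,0,0,0,-85,0.7]

```text
t: 8.45
eef_pos: [0.566, 0.002, 0.2024]
tcp_rot: [-3.14, 0.003, 0.004]
ft_force: [0.6, -0.4, -1.5]
gripper_width: 0.06
```

jog_arm:
  plan:
    - [0,0,0,0,10,0,0.7]
    - [0,0,0,1,32,0,0.7]
    - [0,0,0,3,62,8,0.7]
    - [0,0,0,5,97,20,0.7]
    - [0,0,0,7,132,38,0.7]
    - [0,0,0,9,162,58,0.7]
    - [0,0,0,10,185,75,0.7]
    - [0,0,0,10.5,197,88,0.7]
    - [0,0,0,10.5,201.5,93,0.7]
    - [0,0,0,10.5,201.5,93,0.7]

```text
t: 9.45
eef_pos: [0.5762, -0.1993, 0.1081]
tcp_rot: [-3.139, 0.005, 0.003]
ft_force: [0.1, 0.5, 0.2]
gripper_width: 0.0597
```

```bash
python3 - <<'E'
from cell import *
from h import *
s=get_state();print(s['eef_pos'],s['tcp_rot'],s['ft_force'],s['gripper_width'])
c=camera_info("wrist");p,d=grab_frame("wrist"); cv2.imwrite("pics/w7.png",p[:,:,::-1])
q,t=blob(p,'yellow',(150,120,350,300));print(q,t,fonz(c,*q,.037))
p,d=grab_frame("scene"); cv2.imwrite("pics/s7.png",cv2.resize(p[100:280,190:430,::-1],None,fx=3,fy=3))
E
```

```text
[ 0.57615457 -0.19925687  0.10812739] [-3.13910191e+00  5.07531182e-03  3.10150453e-03] [0.09399161 0.53110278 0.22786134] 0.05969040683233964
[255.13589744 202.8974359 ] [245 192  21  23 390] [ 0.57655755 -0.19946955  0.037     ]
```

View pics/w7.png

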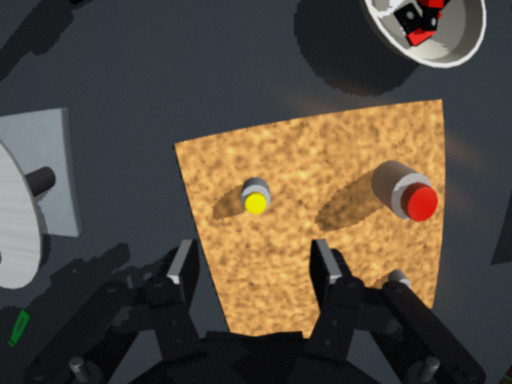

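View pics/s7.png

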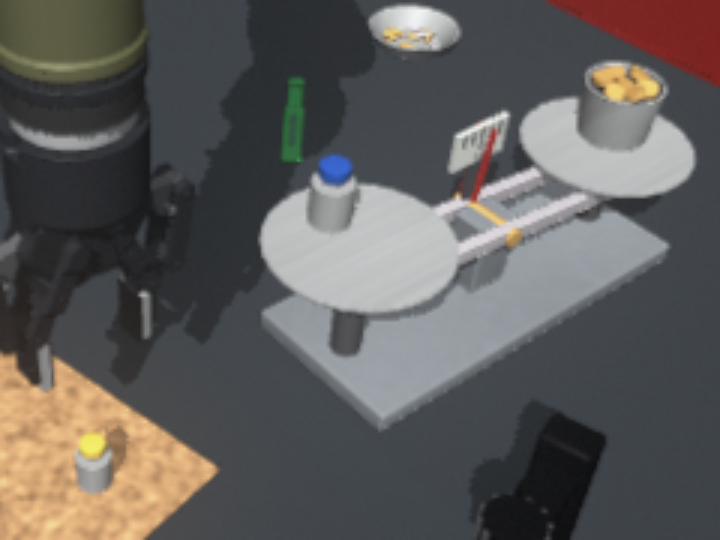

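The 200 g weight stands upright on the pan (scene crop (332,190)) and the beam is still on its stop. The yellow knob at (255,203) is centred under the gripper. Descending and grasping.

jog_arm:
  plan:
    - [0,0,0,0,0,12,0.7]
    - [0,0,0,0,0,32,0.7]
    - [0,0,0,0,0,55,0.7]
    - [0,0,0,0,0,78,0.7]
    - [0,0,0,0,0,94,0.7]
    - [0,0,0,0,0,103,0.7]
    - [0,0,0,0,0,103,0.7]
    - [0,0,0,0,0,103,0.2]
    - [0,0,0,0,0,103,0.1]
    - [0,0,0,0,0,103,0.05]
  squeeze: 40

```text
t: 10.55
eef_pos: [0.5781, -0.1987, 0.008]
tcp_rot: [-3.141, 0.0, 0.005]
ft_force: [-0.6, -0.9, 1.1]
gripper_width: 0.0225
```

jog_arm:
  plan:
    - [0,0,0,0,0,0,0.05]
    - [0,0,0,0,0,-5,0.05]
    - [0,0,0,0,0,-15,0.05]
    - [0,0,0,0,0,-30,0.05]
    - [0,0,0,0,0,-45,0.05]
    - [0,0,0,0,0,-55,0.05]
    - [0,0,0,0,0,-60,0.05]
    - [0,0,0,0,0,-60,0.05]
    - [0,0,0,0,0,-60,0.05]
    - [0,0,0,0,0,-60,0.05]
  squeeze: 40

```text
t: 11.55
eef_pos: [0.5775, -0.1986, 0.0672]
tcp_rot: [-3.14, 0.002, 0.005]
ft_force: [0.6, -0.7, -2.0]
gripper_width: 0.0225
```

```bash
python3 - <<'E'
from cell import *
from h import *
s=get_state();print(s['eef_pos'],s['tcp_rot'],s['ft_force'],s['gripper_width'])
p,d=grab_frame("wrist"); cv2.imwrite("pics/w8.png",p[:,:,::-1])
p,d=grab_frame("scene"); cv2.imwrite("pics/s8.png",cv2.resize(p[180:280,170:300,::-1],None,fx=6,fy=6,interpolation=2))
E
```

```text
[ 0.57746458 -0.19855105  0.06720171] [-3.14016977e+00  1.61359027e-03  4.65063093e-03] [ 0.64811805 -0.66593673 -1.98889942] 0.022529590385767257
```

View pics/w8.png

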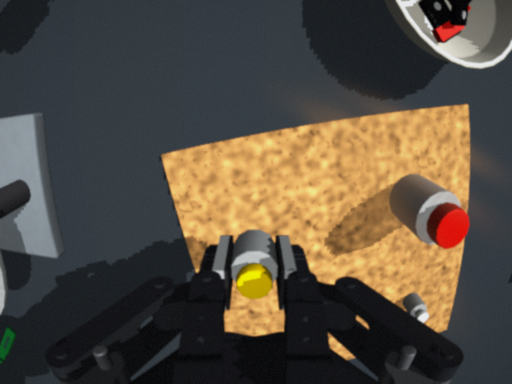

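View pics/s8.png

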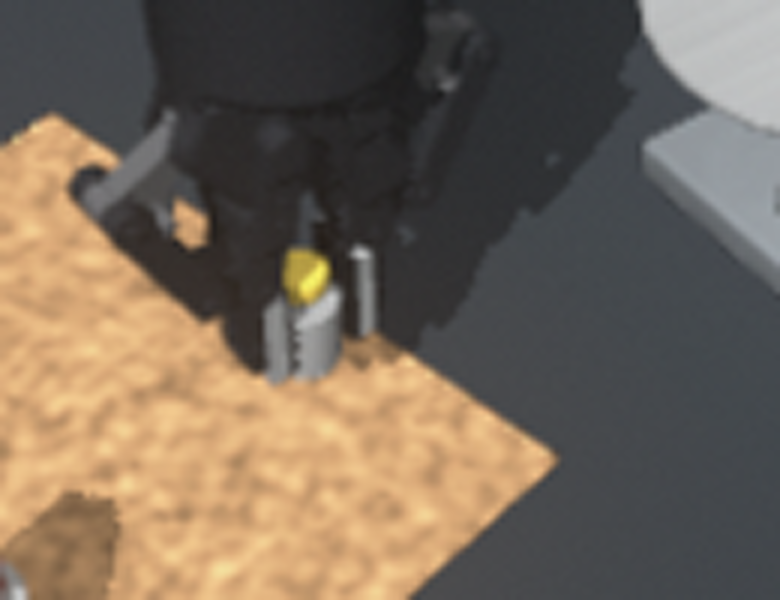

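The 100 g weight is held upright (wrist knob at (255,282)). Lifting and carrying to the far side of the pan, x≈0.623.

jog_arm:
  plan:
    - [0,0,0,0,0,-10,0.05]
    - [0,0,0,0,0,-28,0.05]
    - [0,0,0,0,0,-50,0.05]
    - [0,0,0,0,0,-72,0.05]
    - [0,0,0,0,0,-92,0.05]
    - [0,0,0,0,0,-108,0.05]
    - [0,0,0,0,0,-115,0.05]
    - [0,0,0,0,0,-118,0.05]
    - [0,0,0,0,0,-118,0.05]
    - [0,0,0,0,0,-118,0.05]
  squeeze: 40

```text
t: 12.65
eef_pos: [0.5771, -0.1986, 0.1843]
tcp_rot: [-3.14, 0.003, 0.005]
ft_force: [-0.2, -0.4, -0.3]
gripper_width: 0.0227
```

jog_arm:
  plan:
    - [0,0,0,2,-10,0,0.05]
    - [0,0,0,7,-30,0,0.05]
    - [0,0,0,13,-58,0,0.05]
    - [0,0,0,20,-90,0,0.05]
    - [0,0,0,28,-122,0,0.05]
    - [0,0,0,35,-154,0,0.05]
    - [0,0,0,40,-178,0,0.05]
    - [0,0,0,44,-194,0,0.05]
    - [0,0,0,46,-200.5,0,0.05]
    - [0,0,0,46,-200.5,0,0.05]

```text
t: 13.65
eef_pos: [0.6222, 0.0028, 0.1841]
tcp_rot: [-3.14, 0.004, 0.006]
ft_force: [-0.2, -0.3, -1.9]
gripper_width: 0.0221
```

jog_arm:
  plan:
    - [0,0,0,0,0,5,0.05]
    - [0,0,0,0,0,14,0.05]
    - [0,0,0,0,0,25,0.05]
    - [0,0,0,0,0,36,0.05]
    - [0,0,0,0,0,43,0.05]
    - [0,0,0,0,0,47,0.05]
    - [0,0,0,0,0,48,0.05]
    - [0,0,0,0,0,48,0.05]
    - [0,0,0,0,0,48,0.05]
    - [0,0,0,0,0,48,0.05]

```text
t: 14.65
eef_pos: [0.6224, 0.0029, 0.1367]
tcp_rot: [-3.14, 0.003, 0.006]
ft_force: [-0.3, 0.2, -1.0]
gripper_width: 0.0221
```

```bash
python3 - <<'E'
from cell import *
from h import *
s=get_state();print(s['eef_pos'],s['tcp_rot'],s['ft_force'],s['gripper_width'])
p,d=grab_frame("scene"); cv2.imwrite("pics/s9.png",cv2.resize(p[120:230,250:370,::-1],None,fx=5,fy=5,interpolation=2))
E
```

```text
[0.62242881 0.00291994 0.13666729] [-3.13986178e+00  2.74066825e-03  5.90390797e-03] [-0.29579885  0.1673376  -1.03479269] 0.02214151203115665
```

View pics/s9.png

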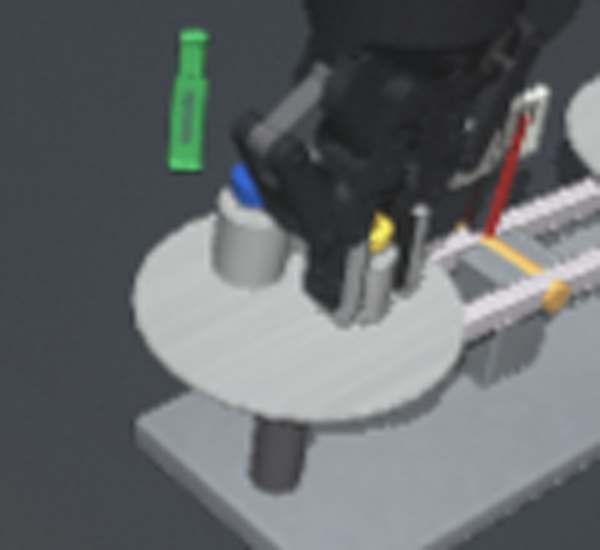

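jog_arm:
  plan:
    - [0,0,0,0,0,3,0.05]
    - [0,0,0,0,0,6,0.05]
    - [0,0,0,0,0,9,0.05]
    - [0,0,0,0,0,12,0.05]
    - [0,0,0,0,0,14,0.05]
    - [0,0,0,0,0,15.5,0.05]
    - [0,0,0,0,0,16.5,0.05]
    - [0,0,0,0,0,17,0.05]
    - [0,0,0,0,0,17,0.05]
    - [0,0,0,0,0,17,0.05]

```text
t: 15.7
eef_pos: [0.6224, 0.0029, 0.1197]
tcp_rot: [-3.14, 0.003, 0.006]
ft_force: [-0.0, -1.0, -1.0]
gripper_width: 0.0224
```

```bash
python3 - <<'E'
from cell import *
from h import *
s=get_state();print(s['eef_pos'],s['ft_force'])
p,d=grab_frame("scene"); cv2.imwrite("pics/s10.png",cv2.resize(p[120:230,250:370,::-1],None,fx=5,fy=5,interpolation=2))
E
```

```text
[0.62241025 0.00294529 0.119736  ] [-0.02739726 -0.97558471 -1.03698126]
```

View pics/s10.png

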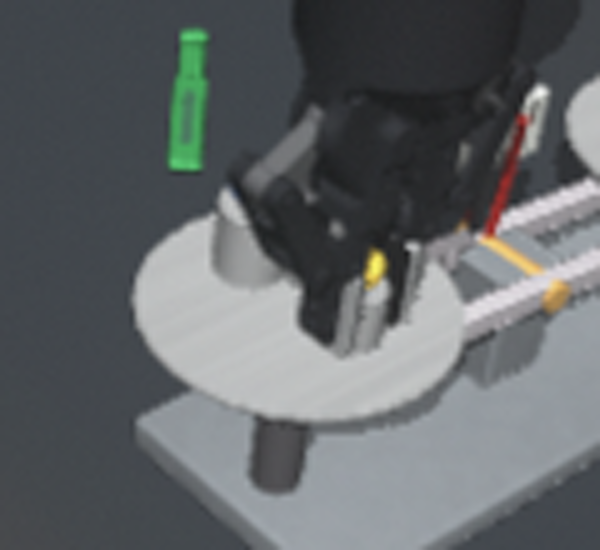

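jog_arm:
  plan:
    - [0,0,0,0,0,0.5,0.05]
    - [0,0,0,0,0,1,0.05]
    - [0,0,0,0,0,1.3,0.05]
    - [0,0,0,0,0,1.5,0.05]
    - [0,0,0,0,0,1.5,0.05]
    - [0,0,0,0,0,1.5,0.35]
    - [0,0,0,0,0,1.5,0.5]
    - [0,0,0,0,0,1.5,0.6]
    - [0,0,0,0,0,1.5,0.6]
    - [0,0,0,0,0,1.5,0.6]

```text
t: 16.75
eef_pos: [0.6225, 0.0029, 0.1183]
tcp_rot: [-3.14, 0.002, 0.006]
ft_force: [-0.0, -0.5, -0.6]
gripper_width: 0.0512
```

```bash
python3 - <<'E'
from cell import *
from h import *
s=get_state();print(s['eef_pos'],s['ft_force'],s['gripper_width'])
p,d=grab_frame("scene"); cv2.imwrite("pics/s11.png",cv2.resize(p[120:230,250:370,::-1],None,fx=5,fy=5,interpolation=2))
E
```

```text
[0.62247181 0.00293484 0.11832878] [-0.02241289 -0.46307191 -0.64968147] 0.05120311296303875
```

View pics/s11.png

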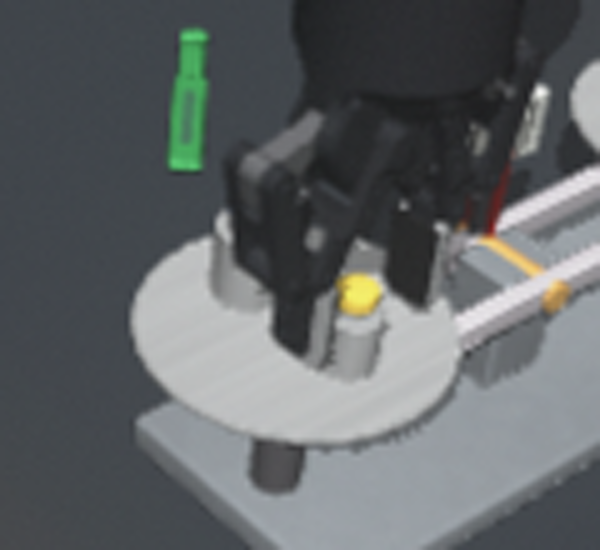

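The pan is sinking with both weights upright. I'll retreat straight up, then move back.

jog_arm:
  plan:
    - [0,0,0,0,0,-4,0.6]
    - [0,0,0,0,0,-12,0.6]
    - [0,0,0,0,0,-25,0.6]
    - [0,0,0,0,0,-42,0.6]
    - [0,0,0,0,0,-62,0.6]
    - [0,0,0,0,0,-82,0.6]
    - [0,0,0,0,0,-98,0.6]
    - [0,0,0,0,0,-108,0.6]
    - [0,0,0,0,0,-110,0.6]
    - [0,0,0,0,0,-110,0.6]

```text
t: 17.8
eef_pos: [0.6229, 0.0028, 0.2286]
tcp_rot: [-3.14, 0.002, 0.006]
ft_force: [0.5, -0.5, -0.4]
gripper_width: 0.0512
```

jog_arm:
  plan:
    - [0,0,0,-10,5,0,0.6]
    - [0,0,0,-28,15,0,0.6]
    - [0,0,0,-52,30,0,0.6]
    - [0,0,0,-80,50,0,0.6]
    - [0,0,0,-108,75,0,0.6]
    - [0,0,0,-132,100,0,0.6]
    - [0,0,0,-150,120,0,0.6]
    - [0,0,0,-160,135,0,0.6]
    - [0,0,0,-165,140,0,0.6]
    - [0,0,0,-165,140,0,0.6]

```text
t: 18.8
eef_pos: [0.4573, -0.1384, 0.2282]
tcp_rot: [-3.139, 0.003, 0.004]
ft_force: [-0.0, -0.1, -0.9]
gripper_width: 0.0513
```

```bash
cat > chk.py <<'E'
from cell import *
from h import *
import sys
np.set_printoptions(precision=4,suppress=True)
i=sys.argv[1];s=get_state();print(s['t'],s['eef_pos'],s['ft_force'],np.abs(s['joint_vel']).max())
for n in("scene","top"):
    c=camera_info(n);p,d=grab_frame(n)
    x0,y0,x1,y1={'scene':(250,100,440,240),'top':(60,120,270,220)}[n]
    cv2.imwrite(f"pics/{n}_{i}.png",cv2.resize(p[y0:y1,x0:x1,::-1],None,fx=3.5,fy=3.5,interpolation=2))
    K=c["intrinsics"];vv,uu=np.mgrid[0:384,0:512]
    W=(np.stack([(uu-K[0,2])/K[0,0],(vv-K[1,2])/K[1,1],np.ones_like(d)],-1)*d[...,None]-c["t"])@c["R"]
    for nm,(cx,cy) in dict(empty=(.595,.0015),cup=(.596,.2615)).items():
        m=(d>0)&(np.hypot(W[...,0]-cx,W[...,1]-cy)<.058)&(W[...,2]>.06)&(W[...,2]<.125)
        h,e=np.histogram(W[...,2][m],bins=65,range=(.06,.125)); q=e[h.argmax()]; mm=m&(abs(W[...,2]-q)<.006)
        print(n,nm,'pan z',np.median(W[...,2][mm]),mm.sum())
    for k,z in(('blue',.146),('yellow',.137)):
        try:
            q,t=blob(p,k,(195,130,260,215) if n=='top' else (265,130,350,215)); print(n,k,q,t[4],onz(c,*q,z-.045+0.0))if 0 else print(n,k,q,t[4],onz(c,*q,z-.003))
        except Exception as ex: print('no',k)
E
python3 chk.py a
```

```text
18.8 [ 0.4573 -0.1384  0.2282] [-0.0016 -0.1224 -0.8957] 0.02725983991327051
scene empty pan z 0.09976623562914683 1369
scene cup pan z 0.097648200894768 848
scene blue [300.6282 160.9615] 78 [0.5658 0.0007 0.143 ]
scene yellow [320.9787 178.8723] 47 [0.6217 0.0022 0.134 ]
top empty pan z 0.10047447030227491 2054
top cup pan z 0.0988465066005822 1607
top blue [219.7471 185.5977] 87 [0.5664 0.0028 0.143 ]
top yellow [220.3529 158.7451] 51 [0.6225 0.0035 0.134 ]
```

View pics/scene_a.png

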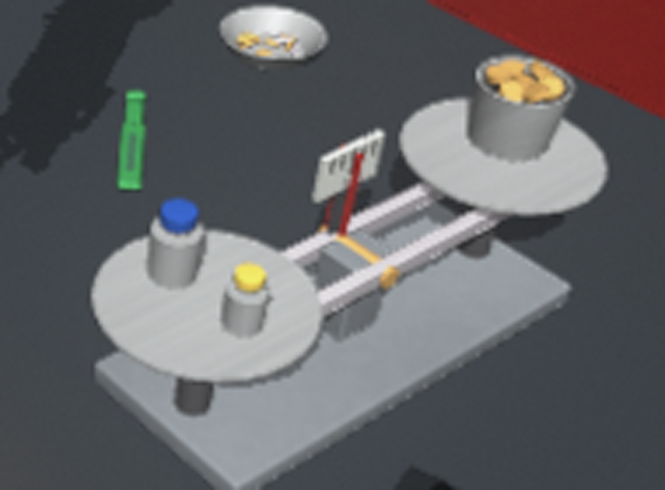

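View pics/top_a.png

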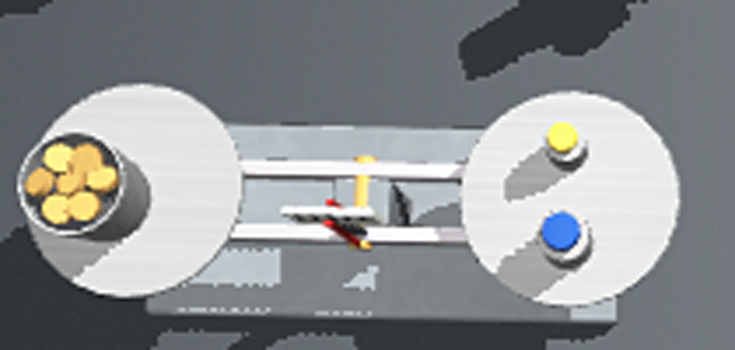

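Both weights stand upright (top crop (562,232) and (562,138)), the pans differ by about 2 mm in height, and the arm is clear. I'll let it settle and check once more.

jog_arm:
  plan:
    - [0,0,0,0,0,0,0.6]
    - [0,0,0,0,0,0,0.6]
    - [0,0,0,0,0,0,0.6]
    - [0,0,0,0,0,0,0.6]
    - [0,0,0,0,0,0,0.6]
    - [0,0,0,0,0,0,0.6]
    - [0,0,0,0,0,0,0.6]
    - [0,0,0,0,0,0,0.6]
    - [0,0,0,0,0,0,0.6]
    - [0,0,0,0,0,0,0.6]

```text
t: 19.9
eef_pos: [0.4587, -0.1378, 0.2284]
tcp_rot: [-3.139, 0.002, 0.006]
ft_force: [0.7, 0.3, -0.0]
gripper_width: 0.0517
```

jog_arm:
  plan:
    - [0,0,0,0,0,0,0.6]
    - [0,0,0,0,0,0,0.6]
    - [0,0,0,0,0,0,0.6]
    - [0,0,0,0,0,0,0.6]
    - [0,0,0,0,0,0,0.6]
    - [0,0,0,0,0,0,0.6]
    - [0,0,0,0,0,0,0.6]
    - [0,0,0,0,0,0,0.6]
    - [0,0,0,0,0,0,0.6]
    - [0,0,0,0,0,0,0.6]

```text
t: 20.9
eef_pos: [0.4587, -0.1378, 0.2284]
tcp_rot: [-3.139, 0.002, 0.006]
ft_force: [-0.4, -0.6, -0.4]
gripper_width: 0.0514
```

```bash
python3 chk.py b
```

```text
20.9 [ 0.4587 -0.1378  0.2284] [-0.3537 -0.5895 -0.3923] 0.001593323869576062
scene empty pan z 0.09981946741912873 1371
scene cup pan z 0.09764419608855278 850
scene blue [300.6282 160.9615] 78 [0.5658 0.0007 0.143 ]
scene yellow [320.9375 178.9375] 48 [0.6218 0.002  0.134 ]
top empty pan z 0.10054654822184456 2060
top cup pan z 0.09879432765100768 1613
top blue [219.7471 185.5977] 87 [0.5664 0.0028 0.143 ]
top yellow [220.3529 158.7451] 51 [0.6225 0.0035 0.134 ]
```

View pics/scene_b.png

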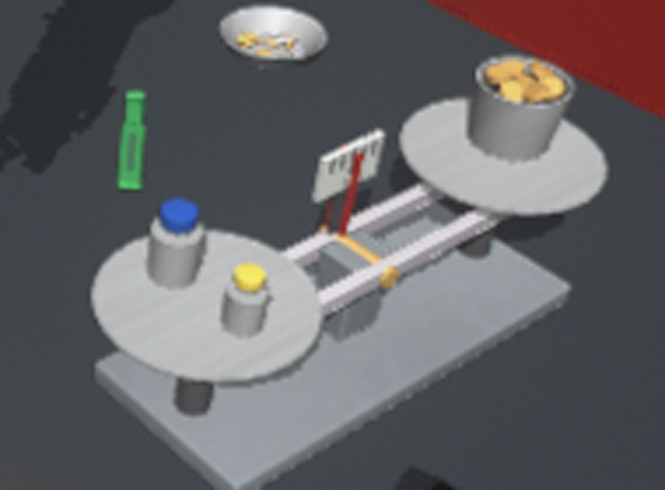

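The picture is unchanged after 2 s: the beam is at rest and both weights are upright. Handing in.

```bash
python3 -c "
from cell import *
print(hand_in())"
```

```text
the job is handed in; nothing more can be done
None
```

I stood the 200 g and 100 g weights on the empty pan, one grasp each. I then backed the arm well clear and handed in at about 21 s of the 61 s allowed.

- **Weights:** Both stand upright, about 28 mm either side of the pan centre along x, at roughly (0.566, 0.002) and (0.622, 0.003) against a centre of (0.595, 0.0015).
- **Beam:** The two pans measured about 100 mm and 98 mm high, which is a tilt of about 0.007–0.008 rad against the 0.035 limit. The measured heights and positions were the same within 0.3 mm 2 s later, so the beam is at rest.
- **Small disagreements:** The scene and top cameras differed by about 1–2 mm, in line with their calibration, and well inside the limits. No check failed.

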